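Clamp a glaze jar in the shaker with the clutch knob

TASK

The jar of blue glaze stands ready in the jar shaker: swing the blue gate gently shut over it until it is fully home in its fork, then turn the red knob clockwise until its slip clutch clicks, one click, three at the most. Let go and leave it clamped, with the gate home and the jar standing in its cup, and the other pottery things where they are.

Things in the scene. Friction and masses are not known exactly. Their poses are not given: they have to be found in the camera images.
- shaker: Grey bench-top jar shaker, standing firm: housing 190 x 230 x 55 mm, aluminium platform with its top 71 mm above the work surface. Origin: centre of its underside; x points away from its front panel (green and red buttons, black dial), y to the left seen from the front, z up. Steel posts stand 65 mm right (gate hinge) and 65 mm left (fork) of its centre.
- fork (a point): Middle of the dark steel fork on the left post, at the shut gate bar's mid-height: open towards the front, thin hard rubber lining at its back against which the shut gate stops; its top is 180 mm above the work surface.
- gate_hinge (a point): Point on the upright hinge axis of the gate (right post), at the gate bar's mid-height. The blue gate bar is 26 mm wide and 14 mm high, reaches 156 mm from the hinge, and its top is 172 mm above the work surface. The clamp screw with the red knob goes through it 65 mm from the hinge.
- gate_handle (a point): Centre (half-way up) of the black upright handle, 16 mm diameter, 32 mm high, on top of the gate's free end, 147 mm from the hinge axis. Its top is 209 mm above the work surface.
- gate (a joint): Angle of the gate in rad: 0 = home in the fork, growing as it opens towards the front (anticlockwise from above); it starts 0.8 to 1.45 open. It stays where it is left (stiff hinge, about 2 N at the handle). It shuts clockwise, so the tightening torque pushes it home, but a grasp off the knob's centre can drag it a little open.
- knob_mid (a point): Centre (half-way up, on the upright axis) of the red round ribbed clutch knob, 49 mm diameter, 34 mm high. It swings with the gate and stands over the jar when the gate is home. A dark 58 mm collar lies 10 mm below the knob. The screw holds where it is left, so the knob may be let go and regrasped.
- pad (a point): Centre of the underside of the round rubber clamp pad (42 mm) under the gate bar, on the knob's axis; right-hand screw, 4 mm a turn. Clockwise from above the knob first runs easily (about 0.04 N m) for 1.6 to 3.3 rad, how far is not known beforehand, until the pad is tight on the jar's lid and the screw stops. Then the clutch takes over.
- knob_top (a point): Centre of the knob's top face. The slip clutch: once the screw has stopped, the torque rises within about 0.13 rad to the set torque, somewhere from 0.28 to 0.45 N m; then the clutch slips and the torque drops sharply (even pulls onward): a click. 12 clicks a turn, 0.52 rad each; let go between two notches, the knob springs to the nearer one.
- cup (a point): Centre of the cup's floor on the platform, 71 mm above the work surface. The cup is black rubber, 64 mm wide inside, 72 mm outside, 12 mm deep.
- jar_mid (a point): Centre (half-way up) of the blue glaze jar with blue lid in the cup, 58 mm diameter, 75 mm high, 0.22 kg; its z axis points up. On the knob above it a white index rib (knob_c1) and on the collar a yellow tab (spindle_c2) start in line; each click carries the rib 0.52 rad past the tab. With the gate shut, the pad is 0.6 to 1.7 mm above the lid until the knob is turned.
- jar_yellow_mid (a point): Centre (half-way up) of a bystander: jar with yellow lid, 58 mm diameter, 75 mm high, on the work surface.
- jar_pink_mid (a point): Centre (half-way up) of a bystander: pink jar with white lid, 58 mm diameter, 75 mm high, on the work surface.
- bowl_mid (a point): Centre (half-way up) of a bystander: unglazed cream bowl, 120 mm diameter, 60 mm high, on the work surface.
Mind the look-alikes: they are no part of the job. What is shaped like the part that bears jar_mid but orange or turquoise is not meant.

How it is judged:
By the outcome, as a careful person would: the job done as asked, in the order asked, and still so for the second after the job is handed in, with the robot touching nothing.
It also fails if it takes over 72 s, if anything falls off the work surface, if the arm or the gripper's body presses on something with over 40 N, if the wrist force passes 120 N, or if a joint passes its speed limit or range.

ROBOT

A 7-joint arm with a two-finger parallel gripper is mounted at the origin on the work surface. World frame = base frame: x ahead of the robot, y to its left, z up, the work surface at z = 0. Lengths are in mm, angles in rad, forces in N, time in s.
With the tool pointing down it reaches from about 400 to 875 mm from the base axis. Payload 4.4 kg.
Tool frame: the origin (TCP) lies at the very end of the fingers, on their centre line; the grasp point (between the pads) lies behind it (ctrl.hold_point_z is the z of the grasp point in the tool frame, in mm); z points along the fingers, y is the direction in which the jaws open and shut (so a half turn about z gives the same grasp; the last joint's range is limited). The gripper opens to 85 mm and grips with 20 to 120 N. Pads are 22 mm wide; open, the fingers measure 114 mm over their backs; the gripper's body (76 mm by 85 mm) begins 54 mm behind the grasp point. The pads swing forward as they close: fully open they stand 13 mm farther back than shut.
Start: joints at [1.228, 0.628, 0.038, 1.517, -0.027, 0.996, -0.02], TCP at [177.659, -625.264, 231.313] pointing down, gripper open.
Joint ranges: [-3.06, 3.06], [-0.37, 2.12], [-1.25, 1.32], [0.18, 2.47], [-1.1, 4.24], [0.23, 1.98], [-2.94, 2.94]. Speed limits (rad/s): [2.57, 2.57, 3.14, 3.14, 3.14, 3.14, 3.14].

INTERFACE

Orientations are given as [roll, pitch, yaw] about the fixed x, y, z axes, in that order (R = Rz(yaw) Ry(pitch) Rx(roll)).
In Python, from cell import ctrl, vision gives the robot as it stands.
- The arm moves only by the shell command python3 -m crank 'ROWS' [OPENING]. ROWS is JSON, a list of rows, each an object of numbers: "x", "y", "z": the shift along the tool's x, y, z in cm; "spin": the turn about the tool's z in rad. A call has 1 to 5 rows; each row shifts and turns the commanded pose from where the row before left it, along the tool's axes as they then stand; what a row does not reach is not made up. A row lasts 1/10 s, in which the tool goes at most 50 mm and 8.59 degrees, less where a joint would pass 70% of its speed; a pose out of reach is approached as far as the arm can. A call is refused whole if a number of a shift passes 5 or a number of a turn 0.15, either way. A call with a gripper value outside its range is refused whole. OPENING is the opening in per cent of the stroke, from 0 (shut) to 100 (fully open), set as the call begins (- or left out, the last holds). The fingers move at their own pace and stop on an object; the grip force is fixed at half the most. Time passes only in rows, so rows that do not move let the fingers close. It gives the time, the measured TCP pose, the force and the opening at its end, in the units of the state.
- ctrl.read_state(): the state, without advancing time (a new reading comes with each control period).
- vision.get_image(name): name is "side" or "top" or "wrist"; returns the picture (400x640x3 uint8, blue, green, red); there is no depth.
- vision.calibration(name): a dict with "vfov" (degrees; the focal length in pixels is half the picture's height over the tangent of half this angle, whatever the lens; pixels are square), "cx", "cy" (the principal point, pixels), "eye" and "rotation" of the camera in the world. Camera axes: x right, y up, looking along -z (the intrinsics and any distortion apply to the point x, -y, -z); pixel columns grow to the right and rows downward; lengths in mm; the calibration is good to about 2 mm. A picture is of the moment at which its call begins: read the wrist's pose just before it. calibration takes no time and is no camera call; for the wrist camera it gives the pose at the moment of the call.
- ctrl.finish_job(): hands the job in, once; it reports no verdict.
Trained networks look in the newest picture that a camera, given by its name, has taken for a name from the list of things; names that differ only in an ending like _2 or _b are one class to them, and where a whole thing is asked for, a point or a joint stands for the part that bears it (a point fixed in the world has none). Each returns a list of dicts, best first, with "score" (0 to 1); they miss things now and then, are a little off and sometimes report something else, mostly with a low value. They report only what shows in the picture. A call takes as long as a camera call. They do not tell look-alikes from the thing itself.
- vision.boxes_of(name, camera): "extent" ([left, top, right, bottom] in pixels, round what is visible of it).
- vision.regions_of(name, camera): "mask" (400x640 bool, what is visible of it) and "extent" ([left, top, right, bottom] in pixels, round what is visible of it).
- vision.place_of(name, camera): "point" ([column, row] in pixels: a listed point, or the origin of a listed thing).
The state is a dict: "clock": time; "qpos": joint angles; "qd": joint speeds; "tau": joint torques, N m; "eef_pos": TCP position; "tool_rot": TCP orientation; "force": force on the tool from outside, world axes, zero at the start; "torque": the same for the moment, N m; "width": finger opening in mm.
Only numpy, scipy, OpenCV 4.12 (cv2) and the standard library are available. Lean on these libraries where they do the work, as an engineer would, in place of code of your own. Each camera call takes 0.05 s, during which the arm holds its last target.

## Working session

There is one attempt and no reset: what is moved stays moved. The work goes in short steps, Python scripts to look and compute and a shell command to move; the robot and the scene stay as the last step left them, time stands still between calls to the robot, and variables do not carry over. Pictures are saved under pics/ and viewed, and the job is handed in when it is done.

```bash
ls; mkdir -p pics
cat > h.py <<'E'
import numpy as np, cv2
from cell import ctrl, vision
def st():
    s=ctrl.read_state(); print({k:np.round(np.array(v,float),3).tolist() for k,v in s.items() if k not in('tau','qd')}); return s
def save(cam,name):
    im=np.array(vision.get_image(cam)); cv2.imwrite('pics/'+name,im); return im
def ray(cam,p,c=None):
    c=c or vision.calibration(cam)
    f=200/np.tan(np.radians(c['vfov'])/2)
    d=np.array([(p[0]-c['cx'])/f,-(p[1]-c['cy'])/f,-1.])
    R=np.array(c['rotation']); 
    return np.array(c['eye'],float),R@d
def atz(cam,p,z,c=None):
    e,d=ray(cam,p,c); return e+d*(z-e[2])/d[2]
def proj(cam,P,c=None):
    c=c or vision.calibration(cam); f=200/np.tan(np.radians(c['vfov'])/2)
    q=np.array(c['rotation']).T@(np.array(P,float)-np.array(c['eye'])); return np.array([c['cx']+f*q[0]/-q[2],c['cy']-f*q[1]/-q[2]])
def tri(a,b):
    (e1,d1),(e2,d2)=a,b
    A=np.stack([d1,-d2],1); t=np.linalg.lstsq(A,e2-e1,rcond=None)[0]
    p,q=e1+t[0]*d1,e2+t[1]*d2; return (p+q)/2,np.linalg.norm(p-q)
E
python3 - <<'E'
from h import *
st()
for c in('side','top','wrist'):
    save(c,f'{c}0.png'); print(c,vision.calibration(c))
print(ctrl.hold_point_z)
E
```

```text
pics
{'clock': 0.0, 'qpos': [1.228, 0.629, 0.038, 1.518, -0.027, 0.996, -0.02], 'eef_pos': [177.489, -624.622, 230.39], 'tool_rot': [-3.14, 0.0, 0.277], 'force': [0.893, 0.204, -0.061], 'torque': [0.008, -0.033, 0.009], 'width': 85.621}
side {'vfov': 55.030750893601, 'cx': 321.03788914530554, 'cy': 195.31339092996757, 'eye': array([ 454.43677547, -781.23034151,  655.94191275]), 'rotation': array([ 1.01404640e+00, -5.91763738e-04, -2.58699320e-01])}
top {'vfov': 44.49519895722206, 'cx': 311.58899570513245, 'cy': 202.97978213697908, 'eye': array([ 552.11272776,  -34.78741039, 1443.65716721]), 'rotation': array([ 0.08117618,  0.01443359, -1.56854224])}
wrist {'vfov': 66.09419587340652, 'cx': 318.3515948820077, 'cy': 197.22068197528918, 'eye': array([ 247.46832691, -605.24645895,  373.77737556]), 'rotation': array([-0.28988472,  0.00236712, -1.29485736])}
-18.700000000000003
```

```bash
python3 - <<'E'
s=open('h.py').read()
s=s.replace("np.array(c['rotation'])","rot(c['rotation'])")
s=s.replace("def st()","from scipy.spatial.transform import Rotation as Ro\ndef rot(r): return Ro.from_euler('xyz',r).as_matrix()\ndef st()",1)
open('h.py','w').write(s)
import cv2,numpy as np
E
python3 - <<'E'
from h import *
print(proj('wrist',[177.5,-624.6,230]))
for n in ('shaker','fork','gate_hinge','gate_handle','knob_mid','knob_top','cup','jar_mid','jar_yellow_mid','jar_pink_mid','bowl_mid','pad'):
    for c in ('side','top'):
        r=vision.place_of(n,c); print(n,c,[(np.round(x['point']).tolist(),round(x['score'],2)) for x in r[:4]])
E
```

```text
[318.155399   252.42497254]
shaker side [([343.0, 260.0], 0.74)]
shaker top [([337.0, 197.0], 0.7)]
fork side [([340.0, 195.0], 0.79)]
fork top [([350.0, 206.0], 0.73), ([316.0, 188.0], 0.66)]
gate_hinge side [([355.0, 221.0], 0.83)]
gate_hinge top [([362.0, 190.0], 0.96), ([200.0, 266.0], 0.56)]
gate_handle side [([293.0, 197.0], 0.96)]
gate_handle top [([331.0, 236.0], 0.56)]
knob_mid side [([330.0, 202.0], 0.94)]
knob_mid top [([353.0, 206.0], 0.72)]
knob_top side []
knob_top top [([350.0, 207.0], 0.9)]
cup side [([310.0, 352.0], 0.29)]
cup top [([339.0, 194.0], 0.74)]
jar_mid side [([280.0, 288.0], 0.96), ([297.0, 215.0], 0.8), ([404.0, 236.0], 0.76), ([384.0, 307.0], 0.66)]
jar_mid top [([365.0, 256.0], 0.84), ([406.0, 188.0], 0.78), ([331.0, 138.0], 0.75), ([277.0, 221.0], 0.65)]
jar_yellow_mid side [([241.0, 184.0], 0.63)]
jar_yellow_mid top [([201.0, 264.0], 0.78), ([337.0, 196.0], 0.55)]
jar_pink_mid side [([277.0, 170.0], 0.93)]
jar_pink_mid top [([430.0, 241.0], 0.68), ([176.0, 223.0], 0.57)]
bowl_mid side [([309.0, 353.0], 0.96)]
bowl_mid top [([427.0, 242.0], 0.59)]
pad side [([326.0, 222.0], 0.97), ([279.0, 168.0], 0.3)]
pad top [([350.0, 212.0], 0.79)]
```

View pics/side0.png

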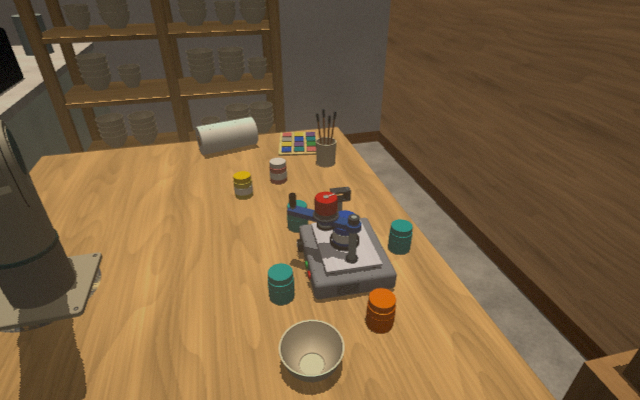

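View pics/top0.png

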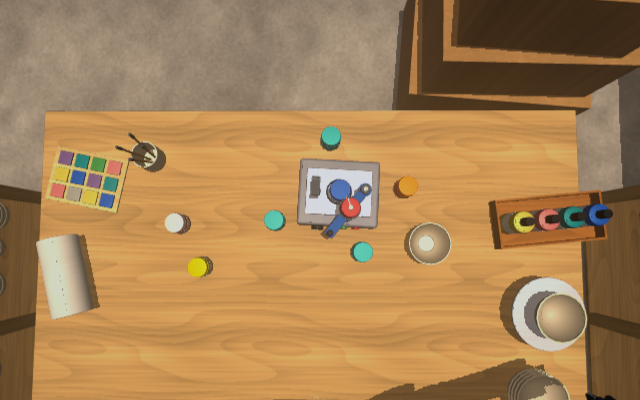

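View pics/wrist0.png

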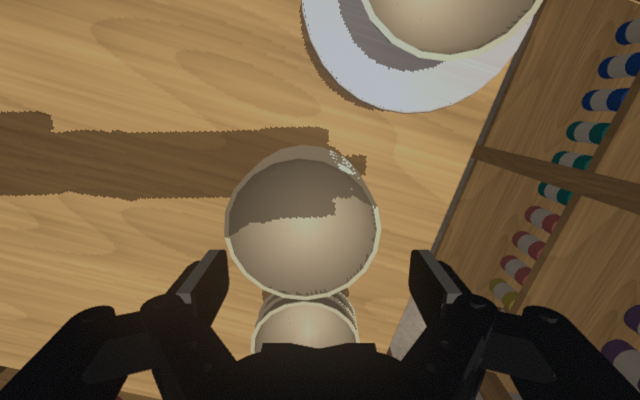

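Run:
```python
from h import *
im=cv2.imread('pics/top0.png'); cv2.imwrite('pics/t1.png',cv2.resize(im[140:270,250:450],None,fx=4,fy=4,interpolation=cv2.INTER_CUBIC))
im=cv2.imread('pics/side0.png'); cv2.imwrite('pics/s1.png',cv2.resize(im[175:310,260:420],None,fx=4.4,fy=4.4,interpolation=cv2.INTER_CUBIC))
def T(a,b): 
    P,e=tri(ray('top',a),ray('side',b)); return np.round(P,1),round(e,1)
print('hinge',T((362,190),(355,221)),'handle',T((331,236),(293,197)),'knobmid',T((351,206),(330,202)))
```

```text
hinge (array([ 693.6, -148.9,  171.8]), np.float64(8.0)) handle (array([574.2, -66.8, 202.2]), np.float64(10.1)) knobmid (array([ 647.6, -117.1,  208.4]), np.float64(5.3))
```

View pics/t1.png

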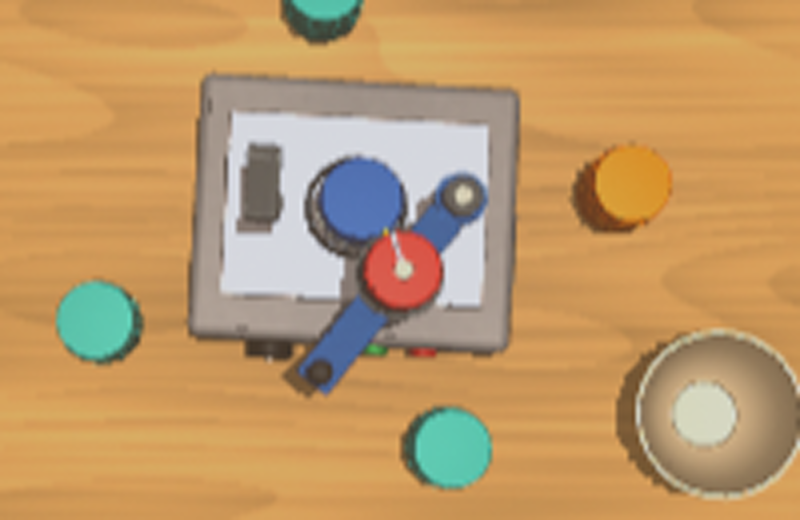

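View pics/s1.png

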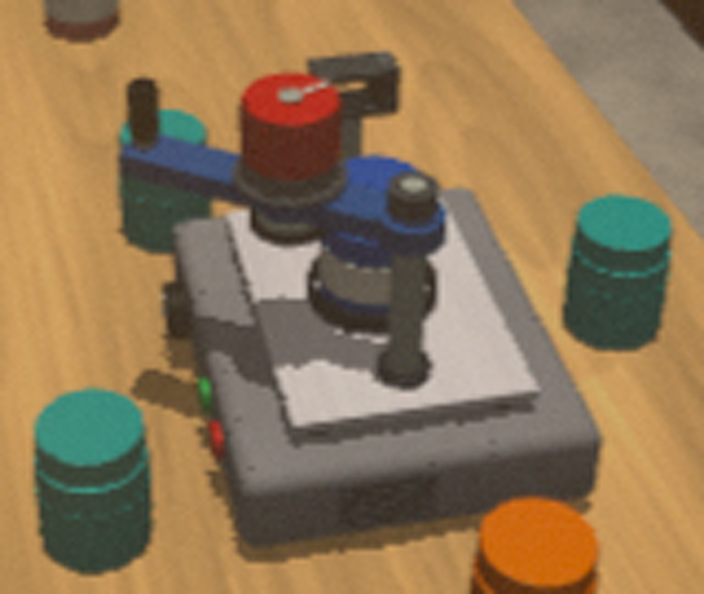

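Run:
```python
from h import *
H=atz('top',(365.75,188.75),182);Hd=atz('top',(329.75,233),209);F=atz('top',(315.5,186),180)
K,e=tri(ray('top',(350.5,207)),ray('side',(326.4,197)));print('knobtop',K,e)
hs,e2=tri(ray('top',(329.75,233)),ray('side',(292.6,193.6)));print('handletop',hs,e2)
hh,e3=tri(ray('top',(365.75,188.75)),ray('side',(353.8,217)));print('hinge top',hh,e3)
print(H,Hd,F)
for z in(215,220,225,230): print(z,atz('top',(350.5,207),z))
d=(Hd-H)[:2];print('len',np.linalg.norm(d),'ang',np.arctan2(d[1],d[0]))
d=(F-H)[:2];print('fork len',np.linalg.norm(d),'ang',np.arctan2(d[1],d[0]))
for p in ((202,83),(518,92),(508,352),(192,335)): print(atz('top',(250+p[0]/4,140+p[1]/4),55))
for p in ((361,199),): print('lid',atz('top',(250+p[0]/4,140+p[1]/4),146))
```

```text
knobtop [ 642.24163451 -114.5837253   220.60508944] 1.3448709482227172
handletop [578.04103139 -62.90936983 208.36210186] 2.7313920924367507
hinge top [ 691.49146666 -156.11969597  188.04935032] 0.6002895429761641
[ 691.87044384 -156.62067421  182.        ] [576.67939285 -62.67937799 209.        ] [699.19824144 -26.38680565 180.        ]
215 [ 641.99388563 -114.797675    215.        ]
220 [ 641.62811575 -114.47207455  220.        ]
225 [ 641.26234586 -114.1464741   225.        ]
230 [ 640.89657598 -113.82087365  230.        ]
len 148.6403221371163 ang 2.4574560804373315
fork len 130.43986023855538 ang 1.514589141383579
[786.66209178  17.62628789  55.        ]
[ 780.11126952 -208.6924111    55.        ]
[ 594.14621587 -199.95305283   55.        ]
[605.80351725  23.99205671  55.        ]
lid [693.1317983  -92.17861403 146.        ]
```

```bash
cat >> h.py <<'E'
def to(P,yaw=None):
    s=ctrl.read_state(); R=rot(s['tool_rot']); d=R.T@(np.array(P,float)-np.array(s['eef_pos']))/10
    y=s['tool_rot'][2]; print('t',round(s['clock'],2),'shift cm',np.round(d,2),'spin',None if yaw is None else round((y-yaw+np.pi)%(2*np.pi)-np.pi,3),'q7',round(s['qpos'][6],2))
E
python3 - <<'E'
from h import *
to([550,-95,260],0.887)
E
```

```text
t 1.35 shift cm [ 50.31 -40.83  -2.87] spin -0.61 q7 -0.02
```

```bash
python3 -m crank '[{"x":2,"y":-1.6,"z":-0.7},{"x":3.2,"y":-2.6,"z":-0.7},{"x":3.2,"y":-2.6,"z":-0.7},{"x":3.2,"y":-2.6,"z":-0.7},{"x":3.2,"y":-2.6}]' 0; python3 -m crank '[{"x":3.2,"y":-2.6},{"x":3.2,"y":-2.6},{"x":3.2,"y":-2.6},{"x":3.2,"y":-2.6},{"x":3.2,"y":-2.6}]'
python3 -c "
from h import *
to([550,-95,260],0.887)"
```

```text
t 1.35 shift cm [ 50.31 -40.83  -2.87] spin -0.61 q7 -0.02invalid input at $[0]: expected keys x, y, z, spin
invalid input at $[0]: expected keys x, y, z, spin
```

All four keys are needed in every row.

```bash
python3 -m crank '[{"x":2,"y":-1.6,"z":-0.7,"spin":0},{"x":3.2,"y":-2.6,"z":-0.7,"spin":0},{"x":3.2,"y":-2.6,"z":-0.7,"spin":0},{"x":3.2,"y":-2.6,"z":-0.7,"spin":0},{"x":3.2,"y":-2.6,"z":0,"spin":0}]' 0; python3 -m crank '[{"x":3.2,"y":-2.6,"z":0,"spin":0},{"x":3.2,"y":-2.6,"z":0,"spin":0},{"x":3.2,"y":-2.6,"z":0,"spin":0},{"x":3.2,"y":-2.6,"z":0,"spin":0},{"x":3.2,"y":-2.6,"z":0,"spin":0}]'
python3 -c "
from h import *
to([550,-95,260],0.887)"
```

```text
clock: 1.85
eef_pos: [288.4, -468.6, 260.4]
tool_rot: [3.139, -0.001, 0.276]
force: [0.5, -0.4, 0.0]
width: 12.5
clock: 2.35
eef_pos: [406.4, -299.3, 259.6]
tool_rot: [3.141, -0.0, 0.277]
force: [0.1, 0.2, -0.5]
width: -0.0
t 2.35 shift cm [ 19.39 -15.73  -0.04] spin -0.61 q7 -0.72
```

```bash
python3 -m crank '[{"x":3.2,"y":-2.6,"z":0,"spin":0},{"x":3.2,"y":-2.6,"z":0,"spin":0},{"x":3.2,"y":-2.6,"z":0,"spin":0},{"x":3.2,"y":-2.6,"z":0,"spin":0},{"x":3.2,"y":-2.6,"z":0,"spin":0}]'; python3 -m crank '[{"x":1.9,"y":-1.6,"z":0,"spin":0},{"x":0,"y":0,"z":0,"spin":-0.12},{"x":0,"y":0,"z":0,"spin":-0.12},{"x":0,"y":0,"z":0,"spin":-0.12},{"x":0,"y":0,"z":0,"spin":-0.12}]'
python3 -m crank '[{"x":0,"y":0,"z":0,"spin":-0.12},{"x":0,"y":0,"z":0,"spin":0}]'
python3 - <<'E'
from h import *
st(); im=save('wrist','w1.png'); print(proj('wrist',[577,-63,209]))
r=vision.place_of('gate_handle','wrist'); print([(np.round(x['point']).tolist(),round(x['score'],2)) for x in r])
to([557,-87,191],0.887)
E
```

```text
clock: 2.85
eef_pos: [524.9, -130.4, 259.6]
tool_rot: [3.141, -0.0, 0.277]
force: [0.3, -0.6, -0.0]
width: 0.1
clock: 3.35
eef_pos: [538.0, -111.2, 259.4]
tool_rot: [3.141, -0.0, 0.762]
force: [-0.3, -0.2, 0.7]
width: 0.4
clock: 3.55
eef_pos: [537.9, -111.4, 259.4]
tool_rot: [3.142, -0.0, 0.877]
force: [-0.8, -0.2, -0.9]
width: 0.2
{'clock': 3.55, 'qpos': [0.289, 0.456, -0.199, 1.763, 0.108, 0.933, -0.648], 'eef_pos': [537.926, -111.382, 259.398], 'tool_rot': [3.142, -0.0, 0.877], 'force': [-0.796, -0.206, -0.904], 'torque': [-0.037, 0.046, 0.0], 'width': 0.18}
[316.80625257 123.35384139]
[([315.0, 118.0], 0.55)]
t 3.65 shift cm [ 3.1  -0.1   6.84] spin -0.013 q7 -0.65
```

View pics/w1.png

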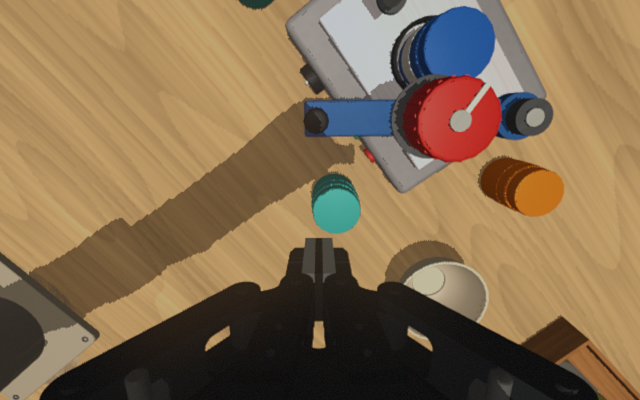

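```bash
python3 -m crank '[{"x":0.3,"y":0,"z":1.7,"spin":0},{"x":0.4,"y":0,"z":1.7,"spin":0},{"x":0.4,"y":0,"z":1.7,"spin":0},{"x":0.3,"y":0,"z":1.7,"spin":0},{"x":0,"y":0,"z":0,"spin":0}]'
python3 -m crank '[{"x":0.6,"y":0,"z":0,"spin":0},{"x":0.6,"y":0,"z":0,"spin":0},{"x":0.3,"y":0,"z":0,"spin":0},{"x":0.3,"y":0,"z":0,"spin":0}]'
python3 - <<'E'
from h import *
st(); im=save('wrist','w2.png')
E
```

```text
clock: 4.15
eef_pos: [545.5, -99.8, 189.4]
tool_rot: [-3.138, 0.002, 0.876]
force: [0.1, -0.3, -0.4]
width: -0.0
clock: 4.55
eef_pos: [559.0, -86.3, 192.0]
tool_rot: [3.14, -0.001, 0.877]
force: [0.4, -0.3, -0.9]
width: -0.2
{'clock': 4.55, 'qpos': [0.224, 0.558, -0.183, 1.798, 0.135, 0.796, -0.72], 'eef_pos': [559.048, -86.305, 192.036], 'tool_rot': [3.14, -0.001, 0.877], 'force': [0.374, -0.295, -0.933], 'torque': [0.003, -0.02, 0.02], 'width': -0.23}
```

View pics/w2.png

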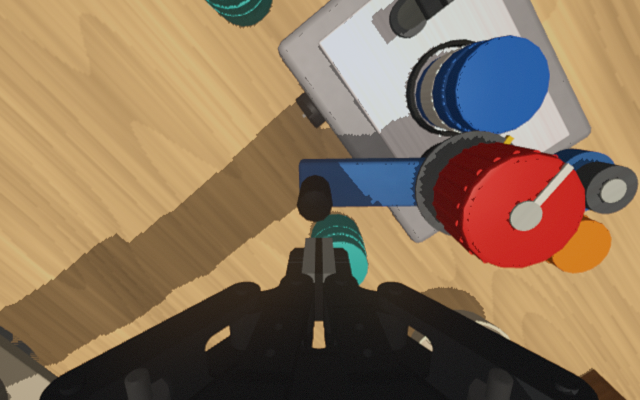

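```bash
python3 -m crank '[{"x":0.5,"y":0,"z":0,"spin":0},{"x":0.3,"y":0,"z":0,"spin":0},{"x":0.2,"y":0,"z":0,"spin":0},{"x":0.3,"y":-0.04,"z":0,"spin":0.02},{"x":0.44,"y":-0.05,"z":0,"spin":0.03}]'
python3 -m crank '[{"x":0.59,"y":-0.06,"z":0,"spin":0.04},{"x":0.59,"y":-0.06,"z":0,"spin":0.04},{"x":0.59,"y":-0.06,"z":0,"spin":0.04}]'
python3 - <<'E'
from h import *
s=st(); im=save('wrist','w3.png')
E
```

```text
clock: 5.1
eef_pos: [568.2, -73.5, 191.2]
tool_rot: [-3.141, 0.002, 0.824]
force: [-2.1, -1.3, 1.1]
width: 0.0
clock: 5.4
eef_pos: [579.1, -59.1, 191.1]
tool_rot: [-3.14, 0.002, 0.704]
force: [-1.6, -0.4, 1.4]
width: 0.3
{'clock': 5.4, 'qpos': [0.138, 0.58, -0.131, 1.751, 0.099, 0.819, -0.907], 'eef_pos': [579.139, -59.104, 191.128], 'tool_rot': [-3.14, 0.002, 0.704], 'force': [-1.598, -0.384, 1.412], 'torque': [-0.16, 0.452, -0.006], 'width': 0.327}
```

View pics/w3.png

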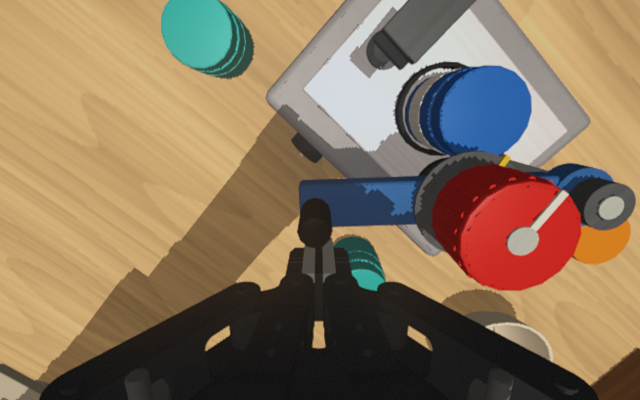

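```bash
python3 -m crank '[{"x":0.73,"y":-0.08,"z":0,"spin":0.05},{"x":0.73,"y":-0.08,"z":0,"spin":0.05},{"x":0.73,"y":-0.08,"z":0,"spin":0.05},{"x":0.73,"y":-0.08,"z":0,"spin":0.05},{"x":0.73,"y":-0.08,"z":0,"spin":0.05}]'
python3 -m crank '[{"x":0.73,"y":-0.08,"z":0,"spin":0.05},{"x":0.73,"y":-0.08,"z":0,"spin":0.05},{"x":0.73,"y":-0.08,"z":0,"spin":0.05},{"x":0.59,"y":-0.06,"z":0,"spin":0.04},{"x":0.59,"y":-0.06,"z":0,"spin":0.04}]'
python3 - <<'E'
from h import *
s=st(); im=save('wrist','w4.png');save('top','t4.png')
E
```

```text
clock: 5.95
eef_pos: [606.7, -34.6, 191.0]
tool_rot: [-3.14, 0.002, 0.455]
force: [-2.9, 1.8, 0.8]
width: -0.0
clock: 6.45
eef_pos: [636.9, -18.8, 190.9]
tool_rot: [-3.14, 0.002, 0.226]
force: [-2.4, 1.6, 0.8]
width: -0.1
{'clock': 6.45, 'qpos': [-0.019, 0.653, 0.008, 1.595, -0.007, 0.896, -1.353], 'eef_pos': [636.918, -18.777, 190.924], 'tool_rot': [-3.14, 0.002, 0.226], 'force': [-2.385, 1.555, 0.834], 'torque': [0.212, 0.524, -0.014], 'width': -0.094}
```

View pics/w4.png

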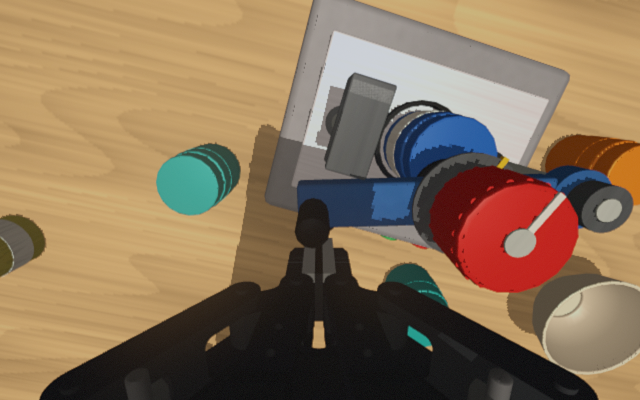

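```bash
python3 -m crank '[{"x":0.44,"y":-0.05,"z":0,"spin":0.03},{"x":0.44,"y":-0.05,"z":0,"spin":0.03},{"x":0.44,"y":-0.05,"z":0,"spin":0.03},{"x":0.44,"y":-0.05,"z":0,"spin":0.03},{"x":0.3,"y":-0.03,"z":0,"spin":0.02}]'
python3 - <<'E'
from h import *
s=st(); im=save('wrist','w5.png')
E
```

```text
clock: 7.05
eef_pos: [658.1, -13.5, 191.2]
tool_rot: [-3.141, 0.0, 0.085]
force: [-1.9, 1.3, 0.2]
width: -0.0
{'clock': 7.05, 'qpos': [-0.051, 0.682, 0.049, 1.535, -0.039, 0.926, -1.475], 'eef_pos': [658.123, -13.453, 191.179], 'tool_rot': [-3.141, 0.0, 0.085], 'force': [-1.881, 1.339, 0.191], 'torque': [0.26, 0.468, -0.006], 'width': -0.029}
```

View pics/w5.png

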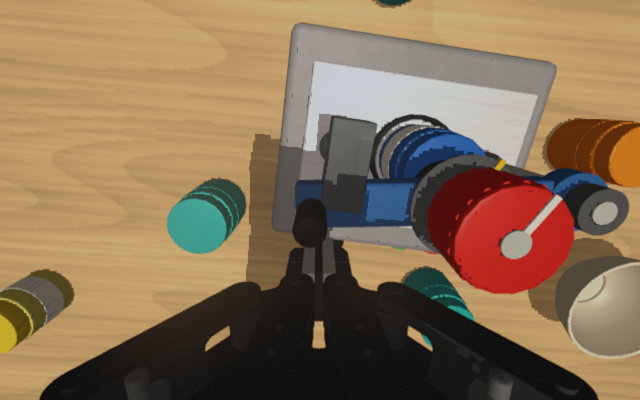

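```bash
python3 -m crank '[{"x":0.22,"y":-0.1,"z":0,"spin":0.015},{"x":0.22,"y":-0.1,"z":0,"spin":0.015},{"x":0.22,"y":-0.06,"z":0,"spin":0.015},{"x":0.22,"y":-0.03,"z":0,"spin":0.015}]'
python3 -m crank '[{"x":0.2,"y":-0.02,"z":0,"spin":0.013},{"x":0.2,"y":-0.02,"z":0,"spin":0.013}]'
python3 -m crank '[{"x":0.15,"y":-0.02,"z":0,"spin":0.01},{"x":0.15,"y":-0.02,"z":0,"spin":0.01}]'
```

```text
clock: 7.5
eef_pos: [666.5, -11.1, 191.4]
tool_rot: [3.141, -0.0, 0.025]
force: [-1.9, -1.4, 0.3]
width: 0.3
clock: 7.7
eef_pos: [670.5, -10.2, 191.4]
tool_rot: [3.141, -0.0, -0.001]
force: [-1.6, -2.0, 0.4]
width: 0.2
clock: 7.9
eef_pos: [673.5, -9.5, 191.4]
tool_rot: [3.142, -0.0, -0.02]
force: [-2.1, -0.3, -0.4]
width: -0.2
```

```bash
for i in 1 2; do :; done; python3 -m crank '[{"x":0.12,"y":0,"z":0,"spin":0.008},{"x":0.12,"y":0,"z":0,"spin":0.008}]'
python3 -m crank '[{"x":0.1,"y":0,"z":0,"spin":0.006},{"x":0.1,"y":0,"z":0,"spin":0.006}]'
python3 - <<'E'
from h import *
s=st(); im=save('wrist','w6.png')
E
```

```text
clock: 8.1
eef_pos: [675.8, -9.3, 191.4]
tool_rot: [-3.141, -0.0, -0.036]
force: [-1.8, -0.5, 0.6]
width: -0.3
clock: 8.3
eef_pos: [677.8, -9.1, 191.4]
tool_rot: [-3.141, 0.0, -0.047]
force: [-0.5, -0.4, 0.2]
width: 0.0
{'clock': 8.3, 'qpos': [-0.076, 0.711, 0.086, 1.474, -0.069, 0.959, -1.589], 'eef_pos': [677.778, -9.127, 191.37], 'tool_rot': [-3.141, 0.0, -0.047], 'force': [-0.544, -0.416, 0.192], 'torque': [0.052, 0.416, 0.019], 'width': 0.007}
```

View pics/w6.png

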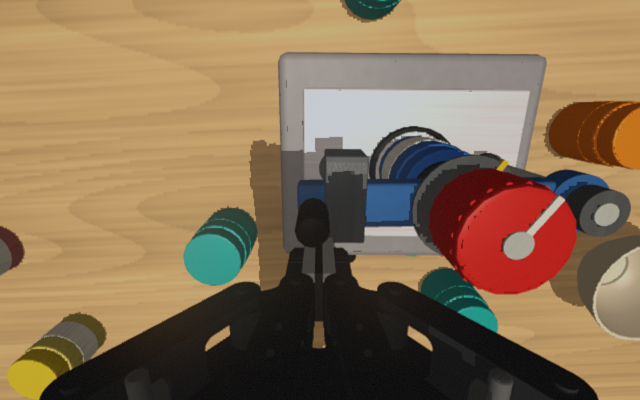

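```bash
for k in 1; do python3 -m crank '[{"x":0.1,"y":0,"z":0,"spin":0.005},{"x":0.1,"y":0,"z":0,"spin":0}]'
python3 -m crank '[{"x":0.1,"y":0,"z":0,"spin":0},{"x":0.1,"y":0,"z":0,"spin":0}]'
python3 -m crank '[{"x":0.1,"y":0,"z":0,"spin":0}]'
done
```

```text
clock: 8.55
eef_pos: [679.8, -9.1, 191.4]
tool_rot: [-3.141, 0.0, -0.052]
force: [-0.8, 1.0, -0.6]
width: 0.2
clock: 8.75
eef_pos: [680.7, -9.1, 191.3]
tool_rot: [-3.141, 0.003, -0.052]
force: [-6.6, 1.4, 3.8]
width: 0.2
clock: 8.85
eef_pos: [680.8, -9.1, 191.3]
tool_rot: [-3.141, 0.005, -0.052]
force: [-9.0, 2.6, 6.1]
width: -0.1
```

```bash
python3 -m crank '[{"x":0.08,"y":0,"z":0,"spin":0},{"x":0,"y":0,"z":0,"spin":0}]'
python3 - <<'E'
from h import *
s=st(); im=save('wrist','w7.png');save('side','s7.png');save('top','t7.png')
im=cv2.imread('pics/side0.png')
im=cv2.imread('pics/s7.png'); cv2.imwrite('pics/s7c.png',cv2.resize(im[170:310,260:420],None,fx=4,fy=4,interpolation=cv2.INTER_CUBIC))
E
```

```text
clock: 9.05
eef_pos: [680.7, -9.1, 191.3]
tool_rot: [-3.141, 0.006, -0.052]
force: [-10.1, 1.9, 5.0]
width: 0.1
{'clock': 9.05, 'qpos': [-0.076, 0.719, 0.087, 1.457, -0.071, 0.974, -1.592], 'eef_pos': [680.73, -9.064, 191.284], 'tool_rot': [-3.141, 0.006, -0.052], 'force': [-10.058, 1.858, 5.045], 'torque': [0.446, 1.875, -0.005], 'width': 0.143}
```

View pics/w7.png

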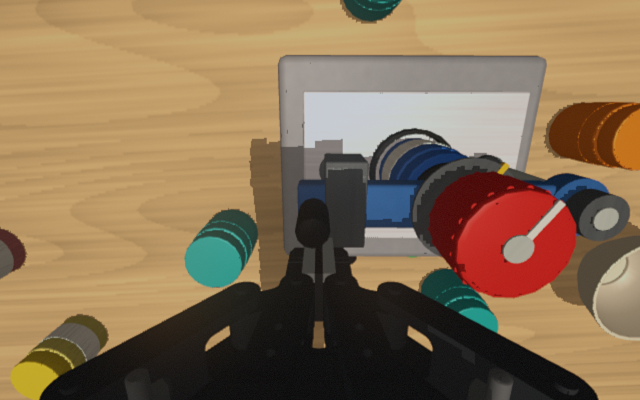

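View pics/s7c.png

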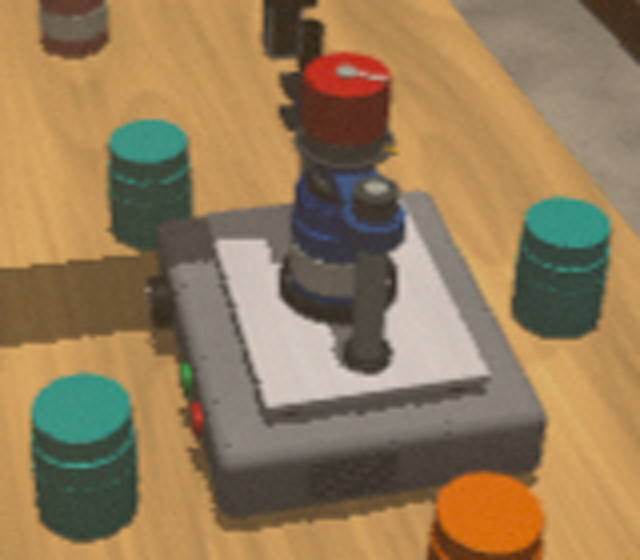

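```bash
python3 -m crank '[{"x":-0.5,"y":0,"z":0,"spin":0},{"x":-1.5,"y":0,"z":0,"spin":0},{"x":-1,"y":0,"z":-2,"spin":0},{"x":0,"y":0,"z":-4,"spin":0},{"x":0,"y":0,"z":-4,"spin":0}]' 78
python3 - <<'E'
from h import *
s=st(); im=save('wrist','w8.png');save('top','t8.png');save('side','s8.png')
im=cv2.imread('pics/t8.png'); cv2.imwrite('pics/t8c.png',cv2.resize(im[140:260,270:430],None,fx=5,fy=5,interpolation=cv2.INTER_CUBIC))
for c in ('top','wrist','side'):
  for n in ('knob_top','gate_handle','knob_mid','fork','gate_hinge'):
    r=vision.place_of(n,c); print(n,c,[(np.round(x['point'],1).tolist(),round(x['score'],2)) for x in r[:2]])
to([695.3,-91.5,260],-0.05)
E
```

```text
clock: 9.7
eef_pos: [653.8, -8.7, 292.3]
tool_rot: [3.141, -0.001, -0.053]
force: [1.3, 0.8, 0.4]
width: 66.5
{'clock': 9.7, 'qpos': [-0.087, 0.582, 0.1, 1.429, -0.06, 1.133, -1.602], 'eef_pos': [653.849, -8.736, 292.33], 'tool_rot': [3.141, -0.001, -0.053], 'force': [1.262, 0.84, 0.385], 'torque': [-0.043, -0.082, -0.028], 'width': 66.524}
knob_top top [([342.6, 186.5], 0.51)]
gate_handle top []
knob_mid top [([343.1, 186.9], 0.53), ([426.2, 244.2], 0.49)]
fork top []
gate_hinge top [([362.8, 188.5], 0.8)]
knob_top wrist [([429.8, 145.7], 0.81), ([418.7, 148.0], 0.5)]
gate_handle wrist [([311.2, 141.4], 0.91)]
knob_mid wrist [([422.4, 144.5], 0.62)]
fork wrist [([332.4, 139.5], 0.64)]
gate_hinge wrist [([485.2, 139.6], 0.64)]
knob_top side [([343.8, 190.6], 0.86)]
gate_handle side [([339.1, 178.1], 0.67)]
knob_mid side [([349.5, 190.0], 0.66), ([344.8, 213.7], 0.2)]
fork side [([339.2, 194.2], 0.97)]
gate_hinge side [([354.6, 223.6], 0.88)]
t 10.6 shift cm [4.6  8.09 3.13] spin -0.002 q7 -1.6
```

View pics/t8c.png

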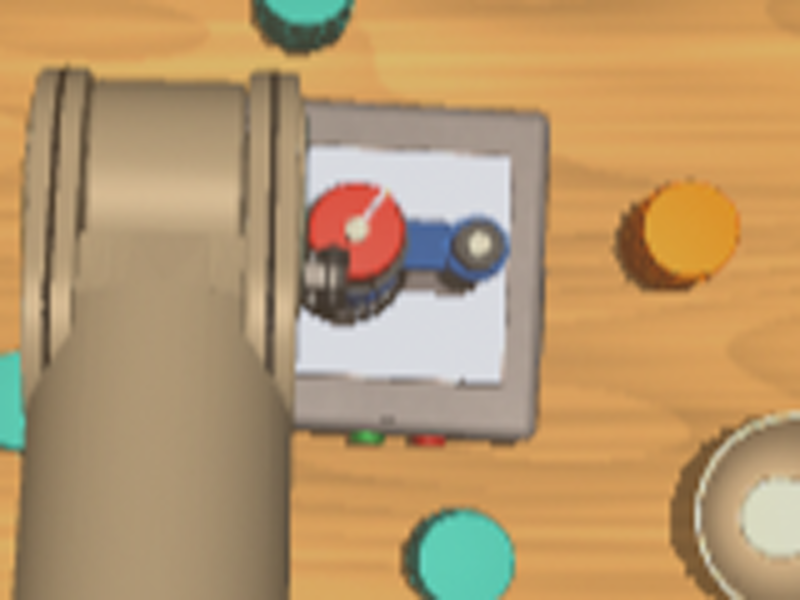

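View pics/w8.png

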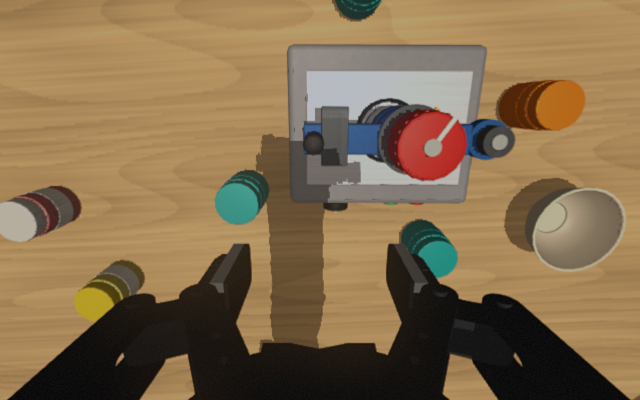

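Run:
```python
from h import *
print(atz('top',(341.4,185.8),221), atz('wrist',(432,147),221), atz('top',(366,188.6),186), atz('wrist',(313.5,142),209))
print(tri(ray('top',(341.4,185.8)),ray('side',(346.5,188))))
```

```text
[694.96927765 -91.7757065  221.        ] [694.4927002  -89.03162452 221.        ] [ 691.81744084 -156.88182834  186.        ] [700.90112639  -7.21589774 209.        ]
(array([695.07627695, -91.79251642, 221.80009767]), np.float64(0.41210687643502614))
```

```bash
python3 -m crank '[{"x":1.2,"y":2,"z":0.3,"spin":0},{"x":1.2,"y":2,"z":0.6,"spin":0},{"x":1.2,"y":2,"z":0.6,"spin":0},{"x":0.95,"y":2.1,"z":0.6,"spin":0},{"x":0,"y":0,"z":0,"spin":0}]'
python3 - <<'E'
from h import *
s=st(); im=save('wrist','w9.png')
to([695,-91.2,184],-0.05)
E
```

```text
clock: 11.1
eef_pos: [694.6, -96.6, 269.0]
tool_rot: [3.138, 0.001, -0.057]
force: [0.5, -0.9, 0.2]
width: 66.8
{'clock': 11.1, 'qpos': [0.043, 0.68, 0.103, 1.306, -0.067, 1.16, -1.479], 'eef_pos': [694.575, -96.624, 268.98], 'tool_rot': [3.138, 0.001, -0.057], 'force': [0.541, -0.906, 0.182], 'torque': [-0.036, -0.045, -0.021], 'width': 66.825}
t 11.15 shift cm [ 0.05 -0.28  8.55] spin -0.005 q7 -1.48
```

View pics/w9.png

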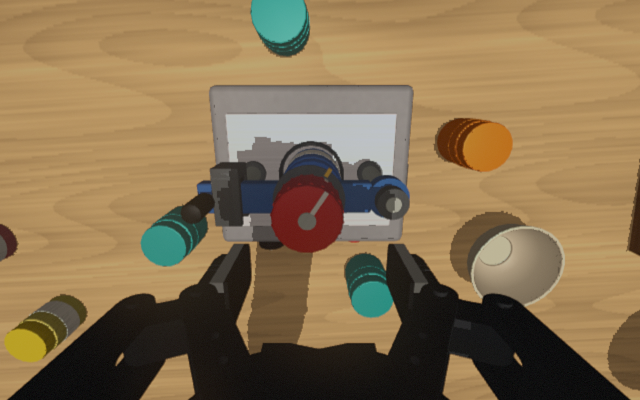

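```bash
python3 -m crank '[{"x":0.05,"y":-0.28,"z":1,"spin":0},{"x":0,"y":0,"z":1.3,"spin":0},{"x":0,"y":0,"z":1.2,"spin":0},{"x":0,"y":0,"z":0,"spin":0},{"x":0,"y":0,"z":0,"spin":0}]'
python3 - <<'E'
from h import *
s=st(); im=save('wrist','w10.png')
r=vision.place_of('knob_top','wrist'); print([(np.round(x['point'],1).tolist(),round(x['score'],2)) for x in r[:2]]); print(proj('wrist',[695,-91.5,221]))
to([695,-91.2,184],-0.05)
E
```

```text
clock: 11.65
eef_pos: [695.1, -88.4, 234.8]
tool_rot: [-3.142, 0.001, -0.052]
force: [-0.9, -0.4, -1.0]
width: 66.5
{'clock': 11.65, 'qpos': [0.036, 0.707, 0.096, 1.351, -0.07, 1.088, -1.481], 'eef_pos': [695.12, -88.422, 234.758], 'tool_rot': [-3.142, 0.001, -0.052], 'force': [-0.912, -0.43, -0.99], 'torque': [-0.031, -0.029, -0.061], 'width': 66.481}
[([318.8, 243.6], 0.59)]
[323.3288123  241.85733759]
t 11.75 shift cm [-0.07  0.24  5.18] spin -0.002 q7 -1.48
```

View pics/w10.png

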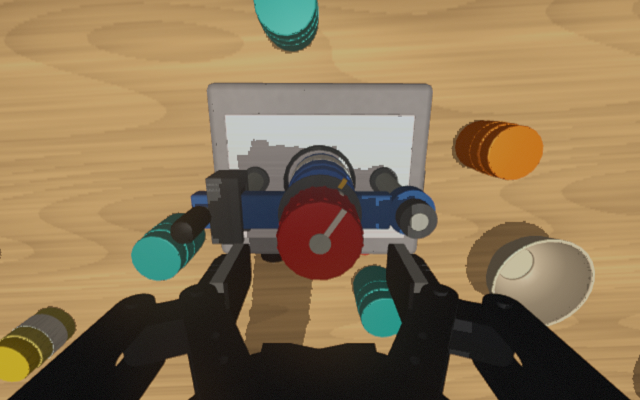

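```bash
python3 -m crank '[{"x":0,"y":0.05,"z":1.2,"spin":0},{"x":0,"y":0,"z":1.2,"spin":0},{"x":0,"y":0,"z":1.2,"spin":0},{"x":0,"y":0,"z":1.0,"spin":0},{"x":0,"y":0,"z":0.5,"spin":0}]'
python3 -m crank '[{"x":0,"y":0,"z":0,"spin":0},{"x":0,"y":0,"z":0,"spin":0}]'
python3 - <<'E'
from h import *
s=st(); im=save('wrist','w11.png')
E
```

```text
clock: 12.25
eef_pos: [694.5, -89.2, 182.3]
tool_rot: [-3.141, 0.003, -0.052]
force: [-1.2, -0.4, 0.2]
width: 66.6
clock: 12.45
eef_pos: [695.6, -89.4, 184.5]
tool_rot: [3.142, -0.0, -0.052]
force: [-0.4, 0.4, 0.7]
width: 66.8
{'clock': 12.45, 'qpos': [0.039, 0.753, 0.09, 1.404, -0.074, 0.987, -1.477], 'eef_pos': [695.641, -89.378, 184.465], 'tool_rot': [3.142, -0.0, -0.052], 'force': [-0.384, 0.44, 0.655], 'torque': [0.009, -0.002, -0.01], 'width': 66.833}
```

View pics/w11.png

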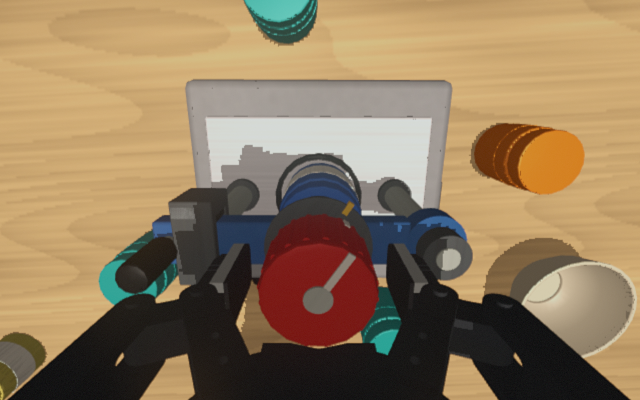

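```bash
python3 -m crank '[{"x":0,"y":0,"z":0,"spin":0},{"x":0,"y":0,"z":0,"spin":0},{"x":0,"y":0,"z":0,"spin":0},{"x":0,"y":0,"z":0,"spin":0}]' 54; python3 -c "
from h import *
st()"
```

```text
clock: 12.9
eef_pos: [695.8, -89.2, 185.2]
tool_rot: [-3.141, -0.001, -0.052]
force: [-1.0, -0.9, 4.4]
width: 47.7
{'clock': 12.9, 'qpos': [0.039, 0.752, 0.09, 1.404, -0.074, 0.987, -1.477], 'eef_pos': [695.848, -89.228, 185.235], 'tool_rot': [-3.141, -0.001, -0.052], 'force': [-1.034, -0.934, 4.448], 'torque': [0.089, 0.223, -0.035], 'width': 47.701}
```

```bash
python3 -m crank '[{"x":0,"y":0,"z":0,"spin":0},{"x":0,"y":0,"z":0,"spin":0},{"x":0,"y":0,"z":-1.5,"spin":0},{"x":0,"y":0,"z":-2,"spin":0},{"x":0,"y":0,"z":-1.5,"spin":-0.1}]' 78
python3 -m crank '[{"x":0,"y":0,"z":0,"spin":-0.145},{"x":0,"y":0,"z":0,"spin":-0.145},{"x":0,"y":0,"z":0,"spin":-0.145},{"x":0,"y":0,"z":0,"spin":-0.145},{"x":0,"y":0,"z":0,"spin":-0.145}]' 
python3 -m crank '[{"x":0,"y":0,"z":0,"spin":-0.145},{"x":0,"y":0,"z":0,"spin":-0.145},{"x":0,"y":0,"z":0,"spin":-0.145},{"x":0,"y":0,"z":0,"spin":-0.145},{"x":0,"y":0,"z":0,"spin":-0.145}]' 
python3 -m crank '[{"x":0,"y":0,"z":0,"spin":-0.145},{"x":0,"y":0,"z":0,"spin":-0.145},{"x":0,"y":0,"z":0,"spin":-0.145},{"x":0,"y":0,"z":0,"spin":-0.145},{"x":0,"y":0,"z":0,"spin":-0.145}]' 
python3 -m crank '[{"x":0,"y":0,"z":0,"spin":-0.145},{"x":0,"y":0,"z":0,"spin":-0.145},{"x":0,"y":0,"z":0,"spin":-0.145},{"x":0,"y":0,"z":0,"spin":-0.145},{"x":0,"y":0,"z":0,"spin":-0.145}]' 
python3 -c "
from h import *
st();save('wrist','w12.png');to([695.5,-89.2,184.5],4.15)"
```

```text
clock: 13.4
eef_pos: [695.9, -89.5, 236.2]
tool_rot: [3.141, -0.001, 0.05]
force: [0.4, -0.5, 0.2]
width: 66.6
clock: 13.9
eef_pos: [695.6, -89.7, 235.4]
tool_rot: [3.141, -0.0, 0.778]
force: [0.7, -0.1, 0.0]
width: 66.8
clock: 14.4
eef_pos: [695.6, -89.8, 235.3]
tool_rot: [3.141, 0.001, 1.503]
force: [-0.8, -0.6, -0.5]
width: 66.7
clock: 14.9
eef_pos: [695.6, -90.0, 235.3]
tool_rot: [-3.142, 0.001, 2.228]
force: [-0.2, -0.8, 0.6]
width: 66.6
clock: 15.4
eef_pos: [695.6, -90.1, 235.2]
tool_rot: [-3.141, 0.001, 2.953]
force: [-0.5, 0.0, 0.1]
width: 66.6
{'clock': 15.4, 'qpos': [0.432, 0.782, -0.682, 1.336, 0.499, 1.194, 1.094], 'eef_pos': [695.596, -90.113, 235.229], 'tool_rot': [-3.141, 0.001, 2.953], 'force': [-0.489, 0.005, 0.15], 'torque': [0.01, -0.029, 0.016], 'width': 66.583}
t 15.45 shift cm [0.03 0.11 5.05] spin -1.192 q7 1.1
```

View pics/w12.png

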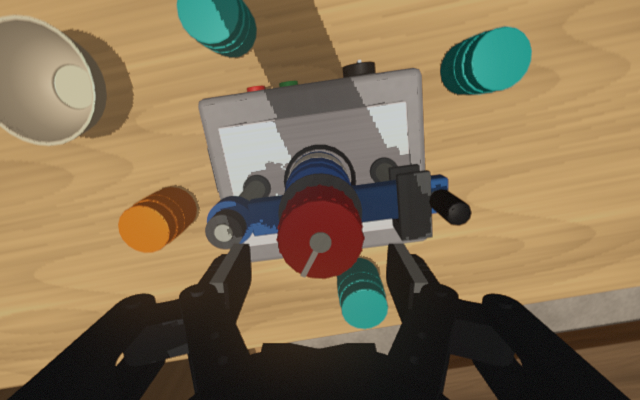

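```bash
python3 -m crank '[{"x":0,"y":0,"z":0,"spin":-0.145},{"x":0,"y":0,"z":0,"spin":-0.145},{"x":0,"y":0,"z":0,"spin":-0.145},{"x":0,"y":0,"z":0,"spin":-0.145},{"x":0,"y":0,"z":0,"spin":-0.145}]' 
python3 -m crank '[{"x":0,"y":0,"z":0,"spin":-0.145},{"x":0,"y":0,"z":0,"spin":-0.145},{"x":0,"y":0,"z":0,"spin":-0.145},{"x":0,"y":0,"z":0,"spin":0},{"x":0,"y":0,"z":0,"spin":0}]' 
python3 -c "
from h import *
st();save('wrist','w13.png');to([695.5,-89.2,184.5],4.15)
r=vision.place_of('knob_top','wrist'); print([(np.round(x['point'],1).tolist(),round(x['score'],2)) for x in r[:2]]); print(proj('wrist',[695.,-89.2,221]))
"
```

```text
clock: 15.95
eef_pos: [695.5, -90.1, 234.9]
tool_rot: [-3.14, -0.0, -2.608]
force: [0.4, -0.6, 0.1]
width: 66.4
clock: 16.45
eef_pos: [695.5, -89.8, 234.6]
tool_rot: [-3.141, -0.0, -2.181]
force: [0.4, 0.3, -0.3]
width: 66.2
{'clock': 16.45, 'qpos': [0.541, 0.863, -0.951, 1.333, 0.699, 1.292, 2.106], 'eef_pos': [695.458, -89.773, 234.569], 'tool_rot': [-3.141, -0.0, -2.181], 'force': [0.375, 0.347, -0.267], 'torque': [-0.009, 0.025, 0.011], 'width': 66.228}
t 16.5 shift cm [-0.05  0.03  5.01] spin -0.047 q7 2.11
[([317.6, 244.5], 0.69)]
[319.3021004  242.17108808]
```

View pics/w13.png

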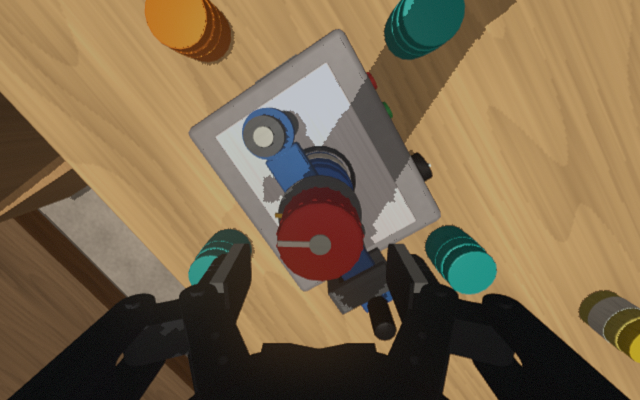

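```bash
python3 -m crank '[{"x":-0.03,"y":0.03,"z":1.2,"spin":0},{"x":0,"y":0,"z":1.2,"spin":0},{"x":0,"y":0,"z":1.2,"spin":0},{"x":0,"y":0,"z":1.0,"spin":0},{"x":0,"y":0,"z":0.4,"spin":0}]'
python3 -m crank '[{"x":0,"y":0,"z":0,"spin":0},{"x":0,"y":0,"z":0,"spin":0}]'
python3 - <<'E'
from h import *
s=st(); im=save('wrist','w14.png')
E
```

```text
clock: 17.05
eef_pos: [694.5, -89.1, 182.2]
tool_rot: [3.139, -0.001, -2.175]
force: [-1.3, 0.0, 0.1]
width: 66.6
clock: 17.25
eef_pos: [695.6, -88.8, 184.6]
tool_rot: [-3.141, 0.001, -2.175]
force: [0.1, -0.4, 0.5]
width: 66.7
{'clock': 17.25, 'qpos': [0.537, 0.909, -0.927, 1.387, 0.741, 1.209, 2.075], 'eef_pos': [695.574, -88.757, 184.567], 'tool_rot': [-3.141, 0.001, -2.175], 'force': [0.105, -0.388, 0.458], 'torque': [0.049, -0.003, -0.017], 'width': 66.663}
```

View pics/w14.png

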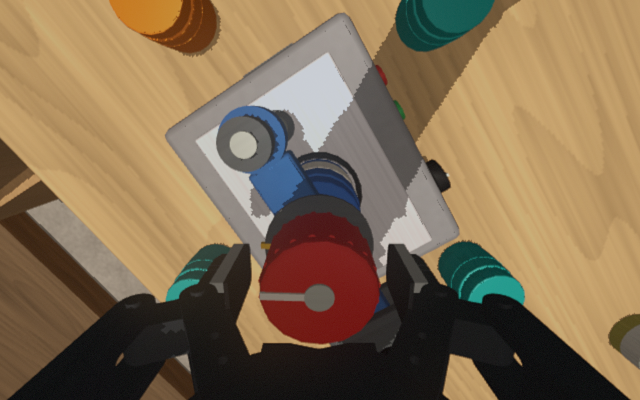

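```bash
python3 -m crank '[{"x":0,"y":0,"z":0,"spin":0},{"x":0,"y":0,"z":0,"spin":0},{"x":0,"y":0,"z":0,"spin":0},{"x":0,"y":0,"z":0,"spin":0}]' 30; python3 -c "
from h import *
st()"
python3 -m crank '[{"x":0,"y":0,"z":0,"spin":0.06},{"x":0,"y":0,"z":0,"spin":0.1},{"x":0,"y":0,"z":0,"spin":0.1},{"x":0,"y":0,"z":0,"spin":0.1},{"x":0,"y":0,"z":0,"spin":0.1}]'; python3 -c "
from h import *
st()"
```

```text
clock: 17.7
eef_pos: [695.5, -88.8, 185.2]
tool_rot: [-3.141, 0.001, -2.175]
force: [-1.5, 0.8, 4.5]
width: 47.8
{'clock': 17.7, 'qpos': [0.537, 0.908, -0.927, 1.387, 0.74, 1.21, 2.075], 'eef_pos': [695.531, -88.772, 185.227], 'tool_rot': [-3.141, 0.001, -2.175], 'force': [-1.474, 0.831, 4.545], 'torque': [0.021, 0.378, -0.045], 'width': 47.76}
clock: 18.2
eef_pos: [695.6, -88.9, 185.0]
tool_rot: [-3.141, 0.001, -2.64]
force: [-2.1, -0.2, 4.4]
width: 47.6
{'clock': 18.2, 'qpos': [0.497, 0.874, -0.824, 1.388, 0.66, 1.163, 1.665], 'eef_pos': [695.648, -88.931, 184.957], 'tool_rot': [-3.141, 0.001, -2.64], 'force': [-2.105, -0.15, 4.437], 'torque': [-0.041, 0.184, 0.074], 'width': 47.628}
```

```bash
python3 -m crank '[{"x":0,"y":0,"z":0,"spin":0.1},{"x":0,"y":0,"z":0,"spin":0.1},{"x":0,"y":0,"z":0,"spin":0.1},{"x":0,"y":0,"z":0,"spin":0.1},{"x":0,"y":0,"z":0,"spin":0.1}]'; python3 -c "
from h import *
s=st()"
python3 -m crank '[{"x":0,"y":0,"z":0,"spin":0.1},{"x":0,"y":0,"z":0,"spin":0.1},{"x":0,"y":0,"z":0,"spin":0.1},{"x":0,"y":0,"z":0,"spin":0.1},{"x":0,"y":0,"z":0,"spin":0.1}]'; python3 -c "
from h import *
s=st();save('wrist','w15.png')"
```

```text
clock: 18.7
eef_pos: [695.7, -89.2, 184.7]
tool_rot: [-3.141, 0.001, -3.14]
force: [-1.1, -1.2, 2.9]
width: 47.9
{'clock': 18.7, 'qpos': [0.447, 0.84, -0.707, 1.39, 0.569, 1.118, 1.229], 'eef_pos': [695.652, -89.21, 184.675], 'tool_rot': [-3.141, 0.001, -3.14], 'force': [-1.072, -1.217, 2.899], 'torque': [-0.149, 0.076, 0.022], 'width': 47.915}
clock: 19.2
eef_pos: [695.6, -89.4, 184.4]
tool_rot: [-3.141, 0.001, 2.644]
force: [0.1, 0.4, 1.4]
width: 47.7
{'clock': 19.2, 'qpos': [0.391, 0.811, -0.585, 1.392, 0.472, 1.078, 0.799], 'eef_pos': [695.552, -89.414, 184.387], 'tool_rot': [-3.141, 0.001, 2.644], 'force': [0.059, 0.42, 1.416], 'torque': [-0.083, -0.013, -0.003], 'width': 47.668}
```

View pics/w15.png

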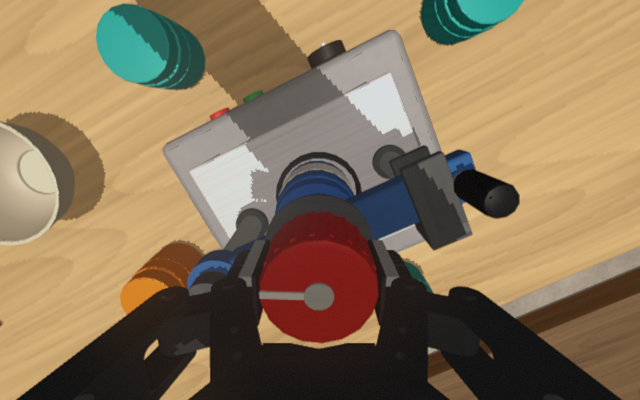

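```bash
cat > q.py <<'E'
from h import *
s=ctrl.read_state(); print('yaw',round(s['tool_rot'][2],3),'Tz',round(s['torque'][2],3),'F',np.round(s['force'],1),'p',np.round(s['eef_pos'],1),'q7',round(s['qpos'][6],2),'t',round(s['clock'],2))
E
python3 -m crank '[{"x":0,"y":0,"z":0,"spin":0.1},{"x":0,"y":0,"z":0,"spin":0.1}]' >/dev/null; python3 q.py
python3 -m crank '[{"x":0,"y":0,"z":0,"spin":0.1}]' >/dev/null; python3 q.py
python3 -m crank '[{"x":0,"y":0,"z":0,"spin":0.1}]' >/dev/null; python3 q.py
python3 -m crank '[{"x":0,"y":0,"z":0,"spin":0.1}]' >/dev/null; python3 q.py
```

```text
yaw 2.446 Tz 0.088 F [-0.2 -0.5  1.2] p [695.5 -89.5 184.3] q7 0.63 t 19.45
yaw 2.345 Tz 0.001 F [ 0.6 -1.1  1.1] p [695.4 -89.5 184.2] q7 0.54 t 19.55
yaw 2.246 Tz 0.034 F [-0.5 -1.   0.8] p [695.4 -89.5 184.2] q7 0.46 t 19.65
yaw 2.145 Tz 0.005 F [-0.3  0.5  0.7] p [695.4 -89.5 184.2] q7 0.38 t 19.75
```

```bash
python3 -m crank '[{"x":0,"y":0,"z":0,"spin":0.1}]' >/dev/null; python3 q.py
python3 -m crank '[{"x":0,"y":0,"z":0,"spin":0.1}]' >/dev/null; python3 q.py
python3 -m crank '[{"x":0,"y":0,"z":0,"spin":0.1}]' >/dev/null; python3 q.py
python3 -m crank '[{"x":0,"y":0,"z":0,"spin":0.1}]' >/dev/null; python3 q.py
```

```text
yaw 2.045 Tz 0.033 F [-0.5 -1.7  1.5] p [695.3 -89.6 184.2] q7 0.29 t 19.85
yaw 1.945 Tz -0.007 F [-0.7 -1.1  1. ] p [695.3 -89.6 184.2] q7 0.21 t 19.95
yaw 1.846 Tz 0.079 F [-0.2 -1.   1.1] p [695.3 -89.6 184.2] q7 0.12 t 20.05
yaw 1.746 Tz 0.019 F [-0.3 -1.6  0.8] p [695.2 -89.6 184.1] q7 0.04 t 20.15
```

```bash
python3 -m crank '[{"x":0,"y":0,"z":0,"spin":0.1}]' >/dev/null; python3 q.py
python3 -m crank '[{"x":0,"y":0,"z":0,"spin":0.1}]' >/dev/null; python3 q.py
python3 -m crank '[{"x":0,"y":0,"z":0,"spin":0.1}]' >/dev/null; python3 q.py
```

```text
yaw 1.646 Tz 0.013 F [-0.  -0.3  1.8] p [695.1 -89.5 184.2] q7 -0.05 t 20.25
yaw 1.546 Tz 0.063 F [-0.9 -0.3  1.3] p [695.1 -89.5 184.1] q7 -0.13 t 20.35
yaw 1.446 Tz 0.355 F [-0.9 -1.4  1.2] p [695.1 -89.6 184.2] q7 -0.21 t 20.45
```

```bash
python3 q.py; python3 -c "
from h import *
save('wrist','w16.png');save('side','s16.png')
im=cv2.imread('pics/s16.png'); cv2.imwrite('pics/s16c.png',cv2.resize(im[170:310,260:420],None,fx=4,fy=4,interpolation=cv2.INTER_CUBIC))"; python3 q.py
```

```text
yaw 1.446 Tz 0.355 F [-0.9 -1.4  1.2] p [695.1 -89.6 184.2] q7 -0.21 t 20.45
yaw 1.45 Tz 0.387 F [-0.4 -1.3  0.5] p [695.1 -89.5 184.2] q7 -0.21 t 20.55
```

View pics/w16.png

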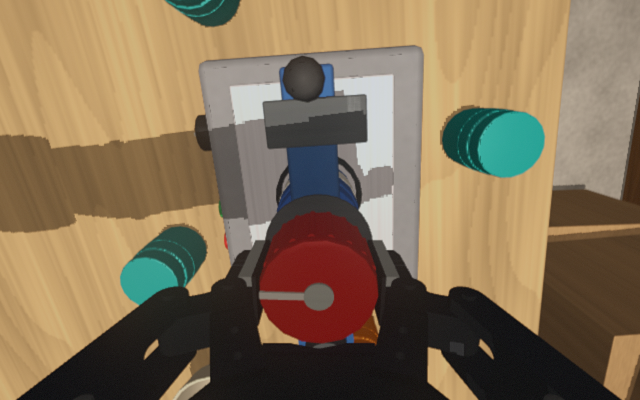

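View pics/s16c.png

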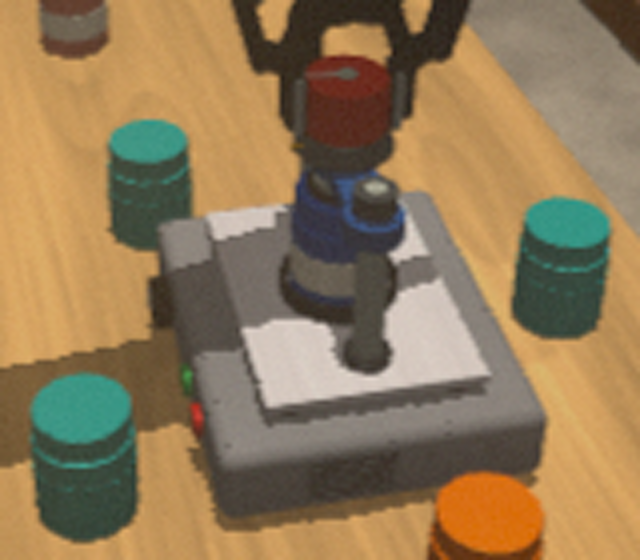

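```bash
python3 -c "
from h import *
print(atz('wrist',(304,72),209))"
python3 -m crank '[{"x":0,"y":0.05,"z":0,"spin":0}]' >/dev/null; python3 q.py
python3 -m crank '[{"x":0,"y":0.05,"z":0,"spin":0}]' >/dev/null; python3 q.py
```

```text
[700.02680006  -5.22506715 209.        ]
yaw 1.452 Tz 0.388 F [-3.3 -1.2  2.1] p [695.1 -89.5 184.2] q7 -0.21 t 20.65
yaw 1.45 Tz 0.301 F [-5.1 -1.7  4.2] p [695.2 -89.5 184.1] q7 -0.21 t 20.75
```

```bash
python3 -m crank '[{"x":0,"y":0,"z":0,"spin":0.06}]' >/dev/null; python3 q.py
python3 -m crank '[{"x":0,"y":0,"z":0,"spin":0.06}]' >/dev/null; python3 q.py
python3 -m crank '[{"x":0,"y":0,"z":0,"spin":0.06}]' >/dev/null; python3 q.py
python3 -m crank '[{"x":0,"y":0,"z":0,"spin":0.06}]' >/dev/null; python3 q.py
python3 -m crank '[{"x":0,"y":0,"z":0,"spin":0.06}]' >/dev/null; python3 q.py
```

```text
yaw 1.388 Tz 0.43 F [-4.4 -1.1  2.1] p [695.2 -89.5 184.1] q7 -0.26 t 20.85
yaw 1.327 Tz 0.253 F [-4.2 -1.9  3.1] p [695.1 -89.5 184.1] q7 -0.31 t 20.95
yaw 1.266 Tz 0.024 F [-3.9 -0.4  3.6] p [695.1 -89.5 184.1] q7 -0.36 t 21.05
yaw 1.206 Tz -0.07 F [-4.7  1.1  5.4] p [695.1 -89.4 184.1] q7 -0.41 t 21.15
yaw 1.146 Tz 0.008 F [-3.6 -2.5  2.5] p [695.1 -89.4 184.1] q7 -0.46 t 21.25
```

```bash
python3 -m crank '[{"x":0,"y":-0.05,"z":0,"spin":0.06}]' >/dev/null; python3 q.py
python3 -m crank '[{"x":0,"y":-0.04,"z":0,"spin":0.05}]' >/dev/null; python3 q.py
python3 -m crank '[{"x":0,"y":0,"z":0,"spin":0}]' >/dev/null; python3 q.py
```

```text
yaw 1.086 Tz -0.012 F [-2.3 -0.8  2.9] p [695.  -89.4 184.1] q7 -0.51 t 21.35
yaw 1.036 Tz 0.072 F [-1.6 -2.6  1.2] p [695.  -89.4 184.1] q7 -0.55 t 21.45
yaw 1.038 Tz 0.047 F [-2.3 -2.   1.5] p [695.  -89.3 184.1] q7 -0.55 t 21.55
```

```bash
python3 -m crank '[{"x":0,"y":0,"z":0,"spin":0},{"x":0,"y":0,"z":0,"spin":0},{"x":0,"y":0,"z":0,"spin":0}]' 78
python3 -m crank '[{"x":0,"y":0,"z":-1.2,"spin":0},{"x":0,"y":0,"z":-2,"spin":0},{"x":0,"y":0,"z":-3,"spin":0},{"x":0,"y":0,"z":-3,"spin":0},{"x":0,"y":0,"z":-1,"spin":0}]'
python3 -m crank '[{"x":-4,"y":0,"z":0,"spin":0},{"x":-4,"y":0,"z":0,"spin":0},{"x":0,"y":0,"z":0,"spin":0},{"x":0,"y":0,"z":0,"spin":0}]'
python3 -c "
from h import *
st();save('wrist','w17.png');save('top','t17.png');save('side','s17.png')
im=cv2.imread('pics/s17.png'); cv2.imwrite('pics/s17c.png',cv2.resize(im[170:310,260:420],None,fx=4,fy=4,interpolation=cv2.INTER_CUBIC))"
```

```text
clock: 21.85
eef_pos: [696.0, -87.9, 184.3]
tool_rot: [3.141, -0.001, 1.039]
force: [-0.3, -0.4, 0.5]
width: 66.3
clock: 22.35
eef_pos: [697.6, -88.5, 291.2]
tool_rot: [3.135, -0.004, 1.038]
force: [0.6, 0.8, 0.9]
width: 66.5
clock: 22.75
eef_pos: [654.2, -159.0, 286.4]
tool_rot: [-3.142, 0.0, 1.035]
force: [-0.6, 0.5, -0.1]
width: 66.7
{'clock': 22.75, 'qpos': [0.295, 0.622, -0.178, 1.369, 0.113, 1.16, -0.43], 'eef_pos': [654.234, -158.994, 286.412], 'tool_rot': [-3.142, 0.0, 1.035], 'force': [-0.638, 0.521, -0.146], 'torque': [0.057, 0.01, -0.004], 'width': 66.665}
```

View pics/w17.png

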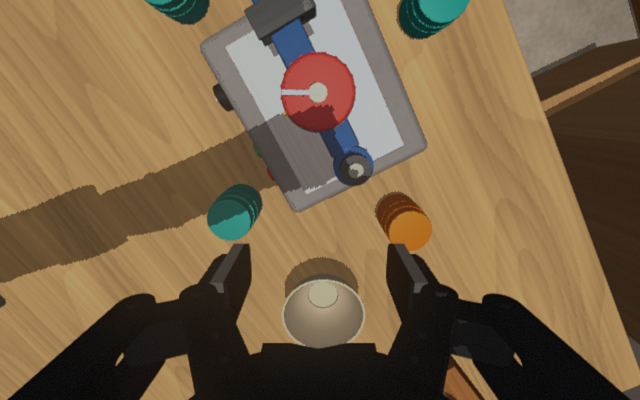

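View pics/s17c.png

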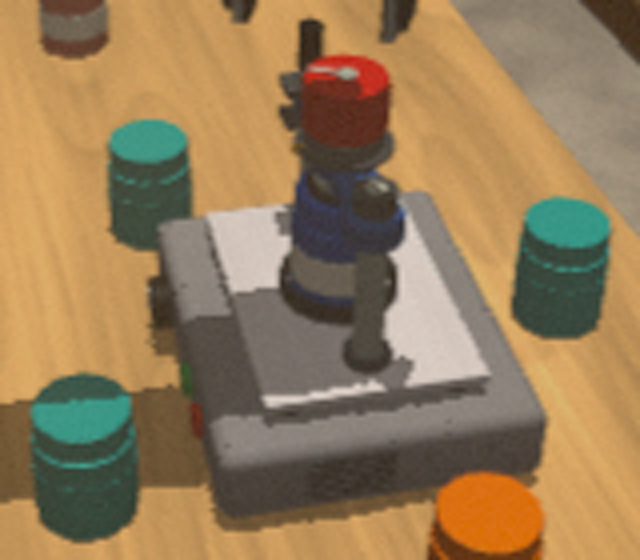

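View pics/t17.png

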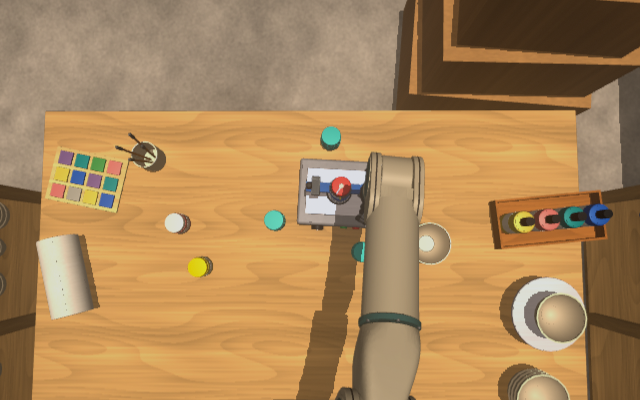

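```bash
python3 -c "
from h import *
a=cv2.resize(cv2.imread('pics/w17.png')[0:190,200:420],None,fx=3,fy=3,interpolation=cv2.INTER_CUBIC)
cv2.imwrite('pics/w17c.png',a)
b=cv2.resize(cv2.imread('pics/t17.png')[150:240,290:400],None,fx=6,fy=6,interpolation=cv2.INTER_CUBIC);cv2.imwrite('pics/t17c.png',b)"
```

```text
(no output)
```

View pics/w17c.png

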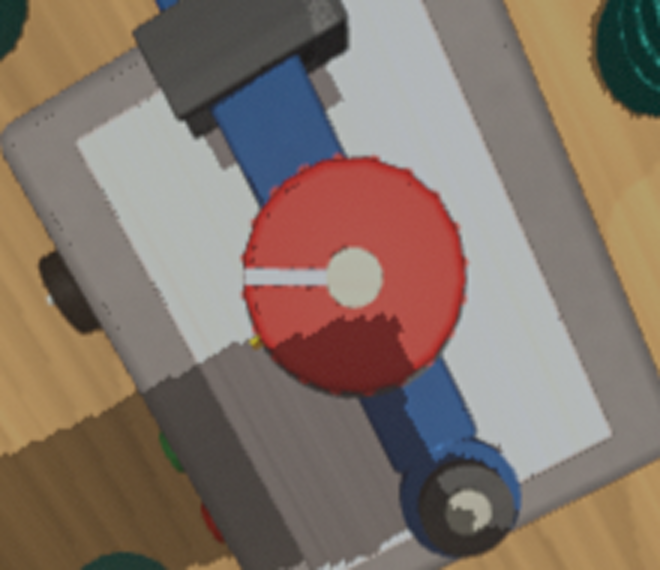

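View pics/t17c.png

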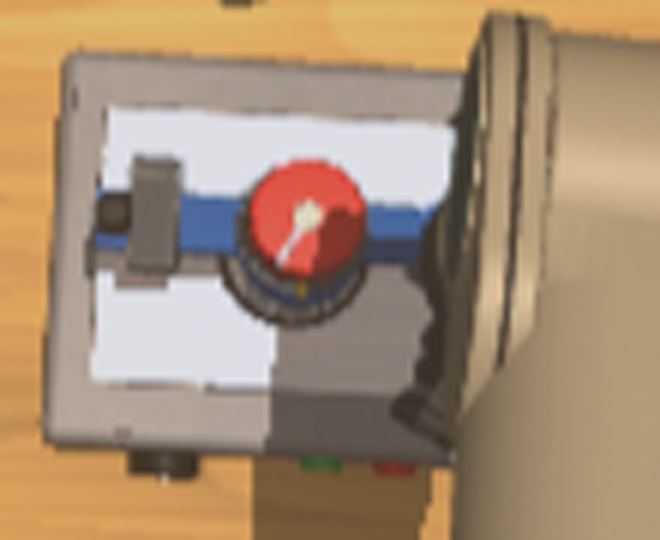

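```bash
python3 -c "
from h import *
H=atz('top',(365.75,188.75),186);Hd=atz('top',(290+113/6,150+213/6),209);K=atz('top',(290+307/6,150+215/6),221)
for P in(Hd,K):
  d=(P-H)[:2];print(P,np.linalg.norm(d),np.arctan2(d[1],d[0]))
K=atz('wrist',(200+355/3,278/3),221);Hw=atz('wrist',(200+469/3,510/3),188);d=(K-Hw)[:2];print(K,Hw,np.linalg.norm(d),np.arctan2(d[1],d[0]))
"; python3 -c "
import cv2,numpy as np
a=cv2.imread('pics/s8.png')[175:240,300:380];b=cv2.imread('pics/s17.png')[175:240,300:380]
cv2.imwrite('pics/cmp.png',cv2.resize(np.hstack([a,b]),None,fx=5,fy=5,interpolation=cv2.INTER_CUBIC))"
```

```text
[697.09155308  -9.63463976 209.        ] 146.70915378743277 1.5321783554809116
[694.8846199  -91.18928913 221.        ] 65.13693614320667 1.5176944442774483
[696.08311895 -86.11538254 221.        ] [ 693.20116464 -150.74837151  188.        ] 64.69720954933709 1.5262363173295843
```

View pics/cmp.png

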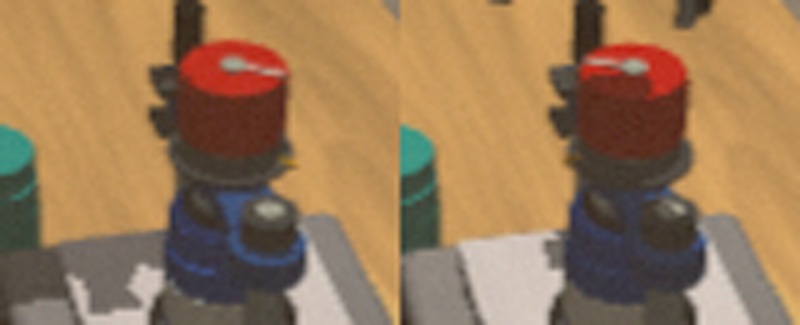

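```bash
python3 -m crank '[{"x":0,"y":0,"z":0,"spin":0.14},{"x":0,"y":0,"z":0,"spin":0.14},{"x":0,"y":0,"z":0,"spin":0.14},{"x":0,"y":0,"z":0,"spin":0.14},{"x":0,"y":0,"z":0,"spin":0.14}]'>/dev/null
python3 -m crank '[{"x":0,"y":0,"z":0,"spin":0.14},{"x":0,"y":0,"z":0,"spin":0.14},{"x":0,"y":0,"z":0,"spin":0.11},{"x":0,"y":0,"z":0,"spin":0},{"x":0,"y":0,"z":0,"spin":0}]'
python3 -c "
from h import *
to([653.85,-8.74,292.3],-0.053)"
```

```text
clock: 23.9
eef_pos: [655.2, -156.3, 286.1]
tool_rot: [-3.141, 0.0, -0.048]
force: [-0.4, -0.1, -0.5]
width: 66.5
t 23.9 shift cm [ -0.84 -14.73  -0.62] spin 0.005 q7 -1.37
```

```bash
python3 -m crank '[{"x":-0.2,"y":-3.6,"z":-0.6,"spin":0.005},{"x":-0.2,"y":-3.7,"z":0,"spin":0},{"x":-0.2,"y":-3.7,"z":0,"spin":0},{"x":-0.2,"y":-3.7,"z":0,"spin":0},{"x":0,"y":0,"z":0,"spin":0}]'>/dev/null
python3 -m crank '[{"x":0,"y":0,"z":0,"spin":0},{"x":0,"y":0,"z":0,"spin":0},{"x":0,"y":0,"z":0,"spin":0}]'
python3 -c "
from h import *
to([653.85,-8.74,292.3],-0.053); b=save('wrist','w18.png'); a=cv2.imread('pics/w8.png')
cv2.imwrite('pics/cmp2.png',np.vstack([cv2.resize(x[90:200,280:530],None,fx=2.7,fy=2.7,interpolation=cv2.INTER_CUBIC) for x in(a,b)]))
# local shifts by template matching
for n,(l,t,r,q) in {'handle':(301,126,327,156),'forkplat':(300,70,360,100),'platform':(290,45,486,70),'hinge':(470,122,515,160)}.items():
    T=a[t:q,l:r]; m=cv2.matchTemplate(b[t-15:q+15,l-15:r+15],T,cv2.TM_CCOEFF_NORMED); _,v,_,p=cv2.minMaxLoc(m); print(n,p[0]-15,p[1]-15,round(v,3))
"
```

```text
clock: 24.7
eef_pos: [655.1, -12.2, 292.3]
tool_rot: [3.141, -0.0, -0.059]
force: [0.8, -1.0, -0.1]
width: 66.6
t 24.7 shift cm [-0.14 -0.34  0.  ] spin -0.006 q7 -1.6
handle -4 2 0.928
forkplat -4 1 0.977
platform -4 1 0.972
hinge -5 0 0.974
```

View pics/cmp2.png

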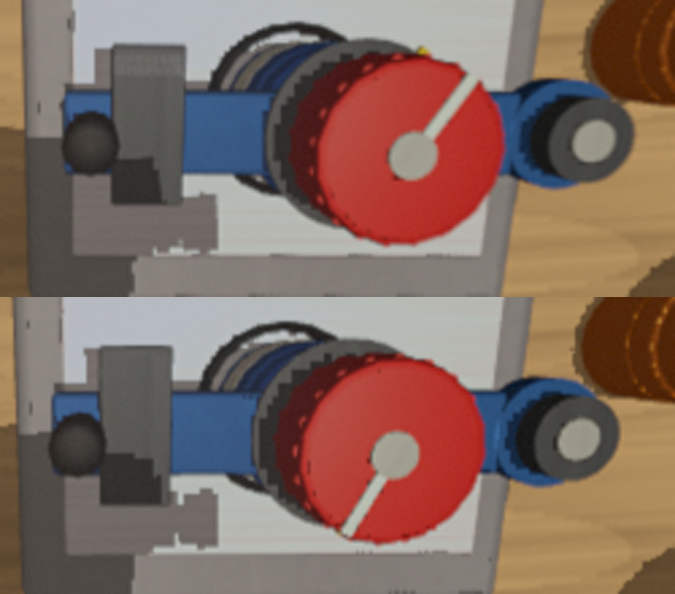

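```bash
python3 -c "
from cell import ctrl
print(ctrl.finish_job())"
```

```text
the job is handed in; nothing more can be done
None
```

The job is handed in: the gate is shut and home in its fork, and the blue glaze jar is clamped with one click of the clutch.

- **Gate:** I pushed it shut by its handle with the closed fingers. It stopped in the fork at about 10 N.
- **Knob:** I gripped the red knob from above, centred, and turned it clockwise. It ran easily for about 2.6 rad. The torque then rose to about 0.43 N m and dropped to about 0. I stopped near the next notch, let go and drew clear, about 25 s in on the robot's clock.

**Last checks:**
- **Click:** The white rib stands about 0.5 rad clockwise past the yellow tab, which is one click.
- **Gate home:** The bar sits at the same place in the fork as just after it was shut (47 px of offset in both enlarged wrist pictures). The side view of the knob and handle was also unchanged. Just before the click, a 1 mm nudge towards home met about 5 N with no visible movement.
- **Jar and the rest:** The jar stands in its cup, and the other pottery things did not visibly move.

**Disagreements:**
- The wrist and top cameras differed by 2 to 5 mm on where the knob and hinge are along the gate bar. I centred the grip by squeezing the knob and watching the force, so this did not matter.
- Template matching gave the handle about 1 px of shift relative to the fork and platform, roughly a millimetre at most. The closer crop showed no shift.

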